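# Slide the magnetic stirrer between the stand sockets and under the flask

## Robot

A 6-joint arm with a two-finger parallel gripper is mounted at the origin on the work surface. World frame = base frame: x ahead of the robot, y to its left, z up, the work surface at z = 0. Lengths are in m, angles in rad, forces in N, time in s.
With the tool pointing down it reaches from about 0.25 to 0.775 m from the base axis. Payload 8.9 kg.
Tool frame: the origin (TCP) lies between the finger pads; the fingertips stand 25 mm ahead of it and the grasp point (between the pads) lies 6 mm ahead of it (bot.nose_length is the distance from the TCP to the fingertips, in m); y points along the fingers, x is the direction in which the jaws open and shut, and the axes are right-handed (so a half turn about y gives the same grasp; the last joint's range is limited). The gripper opens to 85 mm and grips with 20 to 120 N. Pads are 22 mm wide; open, the fingers measure 114 mm over their backs; the gripper's body (76 mm by 85 mm) begins 54 mm behind the grasp point. The pads swing forward as they close: fully open they stand 13 mm farther back than shut.
Start: joints at [-1.3, 0.291, -0.153, 1.127, 0, 1.431], TCP at [0.209, -0.482, 0.256] pointing down, gripper open.
Joint ranges: [-2.52, 2.52], [-0.91, 1.74], [-1.3, 1.37], [-1.96, 2.02], [-1.52, 1.47], [-3.14, 3.14]. Speed limits (rad/s): [2.22, 2.22, 2.79, 3.14, 3.14, 3.14].

## Interface

Orientations are given as a rotation vector (axis times angle).
In Python, from bench import bot gives the robot as it stands.
- The arm moves only by the tool step_arm, never from a script. Its argument "moves" is text: rows parted by semicolons, each of 5 numbers parted by spaces: the opening, from -1 (shut) to 1 (fully open), then the shift along the tool's x, y, z in m, then the turn about the tool's y in rad. In form: hand x y z twist; .... A call has 1 to 8 rows; each row is the pose to reach, as a shift and turn from the pose commanded when the call began, along the tool's axes at that moment; what a row does not reach only later rows make up. A row lasts 1/12 s, in which the tool goes at most 41.7 mm and 7.16 degrees, less where a joint would pass 70% of its speed; a pose out of reach is approached as far as the arm can. A call with a gripper value outside its range is refused whole. The fingers move at their own pace and stop on an object; the grip force is fixed at half the most. Time passes only in rows, so rows that repeat a pose let the fingers close. It gives the time, the measured TCP pose, the force and the opening at its end, in the units of the state.
- bot.read_state(): the state, without advancing time (a new reading comes with each control period).
- bot.read_camera(name): name is "side" or "top" or "wrist"; returns a dict with "pixels" (384x512x3 uint8, red, green, blue), "depth" (384x512 float32, m along the optical axis (not along the pixel's ray), 0 where there is no reading), "vfov" (degrees; the focal length in pixels is half the picture's height over the tangent of half this angle, whatever the lens; pixels are square), "cx", "cy" (the principal point, pixels), "world_from_camera" (4x4, takes a point from camera to world coordinates). Camera axes: x right, y up, looking along -z (the intrinsics and any distortion apply to the point x, -y, -z); pixel columns grow to the right and rows downward; lengths in m; the calibration is good to about 2 mm. The wrist camera is an equidistant fisheye: a pixel r from the principal point sees the ray r / f radians off the axis. A picture is of the moment at which its call begins.
- bot.close_job(): hands the job in, once; it reports no verdict.
The state is a dict: "time_s": time; "joints": joint angles; "qd": joint speeds; "joint_torque": joint torques, N m; "tcp_pos": TCP position; "eef_rot": TCP orientation; "contact_force": force on the tool from outside, world axes, zero at the start; "moment": the same for the moment, N m; "width": opening from 0.0 (shut) to 1.0 (fully open).
Only numpy, scipy, OpenCV 4.12 (cv2) and the standard library are available. Lean on these libraries where they do the work, as an engineer would, in place of code of your own. Each camera call takes 0.05 s, during which the arm holds its last target. There are 200 camera calls.

## Task

Push the small magnetic stirrer along the bench, in between the two round bench sockets of the stand frame where it fits with only a few millimetres to spare, and on until its round steel plate is centred under the hanging flask and its housing is square to the frame. Push only on the housing, with the fingertips: do not lift or tip the stirrer, do not touch its black speed knob, and keep the robot off the frame and the glassware. The stirrer may brush the sockets but must not be rammed against them, and the bottle, the beaker and the cork ring stay where they stand.

Things in the scene. Friction and masses are not known exactly. Their poses are not given: they have to be found in the camera images.
- frame: Stand frame fixed to the bench. Origin on the bench, midway between its two bench sockets and straight below the flask; x axis horizontal through the gap, away from the robot (the way the stirrer goes in), y along the line of the sockets (they stand at y = +85 and -85 mm), z up. 12.6 mm rods rise from the sockets to 440 mm; blue boss heads and a cross bar at 205 mm, 28 mm beyond the rods (+x).
- socket_left (a point): Centre, at bench height, of the steel bench socket at the frame's y = +85 mm: a disc 44 mm in diameter and 20 mm high with a 28 mm hub up to 48 mm, a thumbscrew sticking out on the side away from the gap. The gap between the two sockets' discs is 126 mm.
- socket_right (a point): The same for the other socket, at the frame's y = -85 mm.
- flask: Round glass flask, 84 mm in diameter, with a neck and a narrow glass condenser above it up to 366 mm, held in the frame's clamp. Fixed to the frame, its axis vertical, midway between the uprights. Its origin is the frame's origin (bench height).
- flask_foot (a point): Lowest point of the flask, on its vertical axis, 62 mm above the bench.
- stirrer: Compact ivory magnetic stirrer, loose, 0.6 to 0.9 kg. Origin at the centre of its underside, on the bench; x along its length, from the control panel (near the robot) to the plate end, z up. Housing 170 mm long (x -85 to +85), 120 mm wide, upright walls from 4 mm above the bench, corners rounded 10 mm. Near end wall 28 mm high, then a grey panel slopes up to the 46 mm high part (x -32 to +85).
- plate (a point): Centre of the top of the stirrer's round steel plate (100 mm diameter, 52 mm above the bench), 25 mm ahead of the stirrer's origin along its x axis.
- dial: Black speed knob, 22 mm diameter, standing 12 mm out of the middle of the stirrer's sloping panel. Origin on its axis inside the panel, 54.5 mm behind the stirrer's origin (x = -54.5, y = 0), 31 mm above the bench; the knob lies wholly within the stirrer's outline seen from above. Not to be touched.
- bottle: Bystander: capped amber glass bottle, 62 mm diameter, 125 mm high, origin at the centre of its underside.
- beaker: Bystander: glass beaker, 54 mm diameter at the rim, 70 mm high, origin at the centre of its underside.
- cork_ring: Bystander: cork flask ring, 80 mm diameter, 28 mm high, origin at the centre of its underside.

How it is judged:
By the outcome, as a careful person would: the job done as asked, in the order asked, and still so for the second after the job is handed in, with the robot touching nothing.
It also fails if it takes over 64 s, if anything falls off the work surface, if the arm or the gripper's body presses on something with over 40 N, if the wrist force passes 120 N, or if a joint passes its speed limit or range.

## Working session

There is one attempt and no reset: what is moved stays moved. The work goes in short steps, Python scripts to look and compute and a tool call to move; the robot and the scene stay as the last step left them, time stands still between calls to the robot, and variables do not carry over. Pictures are saved under pics/ and viewed, about 8 in all and at most 12, crops included, and the job is handed in when it is done.

Besides the shell and the picture viewer there is one more tool, called as name(argument=value, ...), one argument or row to a line, values as JSON. step_arm: Moves the arm, as the interface text tells. Its arguments: {"type":"object","properties":{"moves":{"type":"string"}},"required":["moves"]}

```bash
mkdir -p pics; ls; cat > h.py <<'E'
from bench import bot
import numpy as np, cv2
def save(n,f):
    c=bot.read_camera(n); cv2.imwrite(f'pics/{f}.png',cv2.cvtColor(c['pixels'],cv2.COLOR_RGB2BGR)); np.savez(f'pics/{f}.npz',**c); return c
def ray(c,u,v):
    f=192/np.tan(np.radians(float(c['vfov']))/2); W=c['world_from_camera']
    d=W[:3,:3]@np.array([(u-c['cx'])/f,-(v-c['cy'])/f,-1]); return W[:3,3],d
def atz(c,u,v,z):
    o,d=ray(c,u,v); return o+d*(z-o[2])/d[2]
def cloud(c):
    v,u=np.mgrid[0:384,0:512]; f=192/np.tan(np.radians(float(c['vfov']))/2); D=c['depth']
    P=np.stack([(u-c['cx'])/f*D,-(v-c['cy'])/f*D,-D],-1); W=c['world_from_camera']
    P=P@W[:3,:3].T+W[:3,3]; P[D==0]=np.nan; return P
E
python3 - <<'E'
from h import *
s=bot.read_state(); print(s)
a=save('top','t0'); b=save('side','s0')
for c in(a,b): print(c['vfov'],c['cx'],c['cy'],c['world_from_camera'].round(3).tolist())
x=np.vstack([cv2.imread('pics/t0.png'),cv2.imread('pics/s0.png')])
cv2.imwrite('pics/t0b.png',cv2.resize(cv2.imread('pics/t0.png'),(800,600),interpolation=cv2.INTER_CUBIC))
cv2.imwrite('pics/s0b.png',cv2.resize(cv2.imread('pics/s0.png'),(800,600),interpolation=cv2.INTER_CUBIC))
E
```

```text
pics
{'time_s': 0.0, 'joints': array([-1.30032020e+00,  2.91304173e-01, -1.54155699e-01,  1.12670305e+00,
       -4.02089639e-05,  1.43153635e+00]), 'qd': array([-4.46894384e-04, -1.75602396e-04, -6.01754766e-04, -5.71639297e-04,
        4.91236425e-04, -4.74437087e-05]), 'joint_torque': array([-3.17560494e-03, -5.37145472e+01,  3.31369901e+01,  1.58524106e-02,
       -3.46045672e-04, -8.78246169e-06]), 'tcp_pos': array([ 0.20903954, -0.48112408,  0.25570892]), 'eef_rot': array([-1.37473474,  0.90306142, -0.90132747]), 'contact_force': array([ 0.21157355, -0.514473  ,  0.02105446]), 'moment': array([-0.00352483, -0.0506934 ,  0.03318668]), 'width': 0.9983946775600473}
44.39424826207185 245.47667053618923 182.19423059699838 [[-0.001, 0.983, -0.181, 0.409], [-1.0, 0.0, 0.009, 0.047], [0.009, 0.181, 0.983, 1.293], [0.0, 0.0, 0.0, 1.0]]
48.219875462700685 264.74226870257456 195.1396228108015 [[0.764, 0.495, -0.414, 0.256], [-0.645, 0.604, -0.468, -0.428], [0.018, 0.624, 0.781, 0.846], [0.0, 0.0, 0.0, 1.0]]
```

View pics/t0b.png

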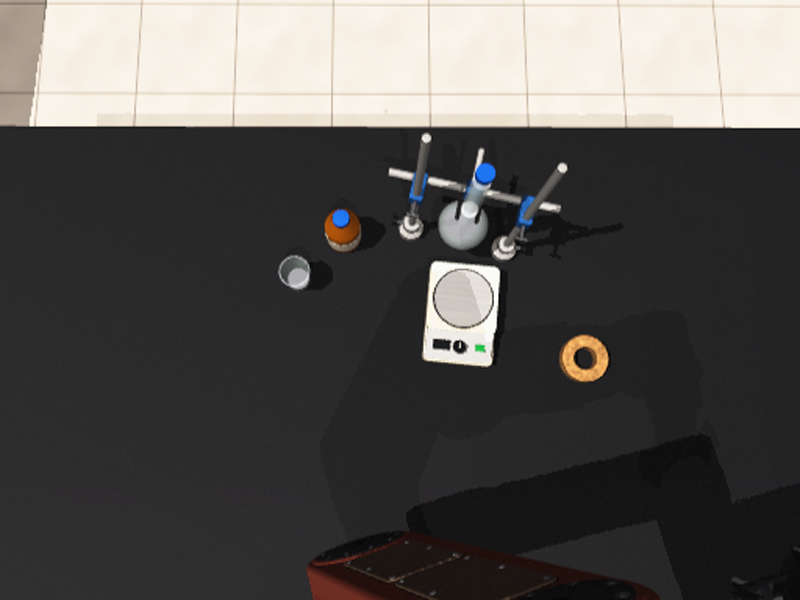

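View pics/s0b.png

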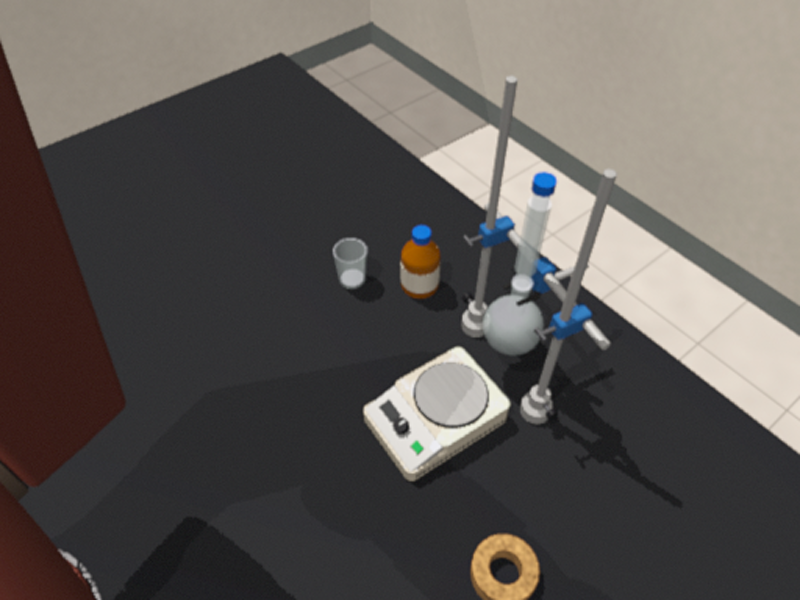

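Top view (scaled 800x600): stirrer about (461,313), socket discs (411,229) and (504,248), flask (463,225). The stirrer is turned a few degrees relative to the frame. Next I'll measure the sockets and the stirrer from depth in both views.

```bash
cat > fit.py <<'E'
from h import *
from scipy.spatial.transform import Rotation as R
from scipy.optimize import least_squares
def pts(c,lo,hi,cen,r):
    P=cloud(c).reshape(-1,3); C=c['pixels'].reshape(-1,3)
    m=(P[:,2]>lo)&(P[:,2]<hi)&(np.hypot(P[:,0]-cen[0],P[:,1]-cen[1])<r); return P[m],C[m]
def circ(P,r):
    return least_squares(lambda q:np.hypot(P[:,0]-q[0],P[:,1]-q[1])-r,P[:,:2].mean(0),loss='soft_l1',f_scale=.002).x
def rectfit(c,cen):
    P=cloud(c); m=(P[...,2]>.04)&(P[...,2]<.06)&(np.hypot(P[...,0]-cen[0],P[...,1]-cen[1])<.11)
    Q=P[m][:,:2].astype(np.float32); return cv2.minAreaRect(Q*1000),np.median(P[m][:,2])
E
python3 - <<'E'
from fit import *
def k(u,v): return u*.64,v*.64
L={n:np.load(f'pics/{n}.npz') for n in('t0','s0')}
L={n:{k2:v[k2] for k2 in v.files} for n,v in L.items()}
t,s=L['t0'],L['s0']
for nm,pt,ps in(('sockL',(411,229),(476,322)),('sockR',(504,248),(537,408))):
    for n,c,p in(('t',t,pt),('s',s,ps)):
        g=atz(c,*k(*p),.02)
        D,_=pts(c,.012,.026,g,.04); H,_=pts(c,.034,.056,g,.03)
        print(nm,n,g.round(3),len(D),len(H),'disc med z',np.median(D[:,2]).round(4),'bbox',D.min(0).round(4),D.max(0).round(4),'hubbox',H.min(0).round(4),H.max(0).round(4))
for n,c,p in(('t',t,(461,313)),('s',s,(440,410))):
    g=atz(c,*k(*p),.04); print(n,g.round(3),rectfit(c,g))
    P,_=pts(c,.0495,.058,g,.11); print('plate z>',np.median(P[:,2]),(P.min(0)+P.max(0))/2,P.max(0)-P.min(0))
for nm,pt,z in(('bottle',(342,215),.125),('beaker',(295,271),.03),('ring',(584,358),.028)): print(nm,atz(t,*k(*pt),z).round(3))
print(R.from_rotvec(bot.read_state()['eef_rot']).as_matrix().round(3))
out=[cv2.resize(cv2.imread('pics/t0.png')[125:245,235:345],None,fx=5,fy=5,interpolation=cv2.INTER_CUBIC)]
cv2.imwrite('pics/t0c.png',out[0])
E
```

```text
sockL t [ 0.745 -0.014  0.02 ] 87 78 disc med z 0.0202 bbox [ 0.7271 -0.0335  0.0122] [0.7649 0.0084 0.0258] hubbox [ 0.7346 -0.0263  0.0363] [0.7583 0.0147 0.0554]
sockL s [ 0.747 -0.02   0.02 ] 87 104 disc med z 0.0213 bbox [ 0.7272 -0.0352  0.0126] [0.7494 0.0065 0.0253] hubbox [ 0.7359 -0.0288  0.034 ] [0.7644 0.0085 0.0548]
sockR t [ 0.71  -0.179  0.02 ] 85 83 disc med z 0.0212 bbox [ 0.6893 -0.1979  0.0121] [ 0.7329 -0.1579  0.0259] hubbox [ 0.6974 -0.2091  0.0347] [ 0.7223 -0.1651  0.0549]
sockR s [ 0.708 -0.185  0.02 ] 131 173 disc med z 0.0218 bbox [ 0.6893 -0.2014  0.0121] [ 0.7317 -0.1589  0.026 ] hubbox [ 0.6974 -0.215   0.0342] [ 0.7261 -0.1663  0.0559]
t [ 0.59  -0.098  0.04 ] (((598.1644287109375, -98.85975646972656), (120.17200469970703, 155.01702880859375), 84.82221221923828), np.float64(0.04858144510748552))
plate z> 0.0519836929227544 [ 0.59988866 -0.10008109  0.05373917] [0.14337888 0.11913158 0.00846106]
s [ 0.592 -0.108  0.04 ] (((599.681884765625, -99.55656433105469), (122.06372833251953, 155.22850036621094), 83.79165649414062), np.float64(0.04880485456103839))
plate z> 0.05219637697030183 [ 0.5982841  -0.10924167  0.05289754] [0.13788529 0.11468574 0.00678844]
bottle [0.741 0.104 0.125]
beaker [0.666 0.19  0.03 ]
ring [ 0.514 -0.31   0.028]
[[ 0.398 -0.     0.917]
 [-0.917  0.001  0.398]
 [-0.001 -1.     0.   ]]
```

View pics/t0c.png

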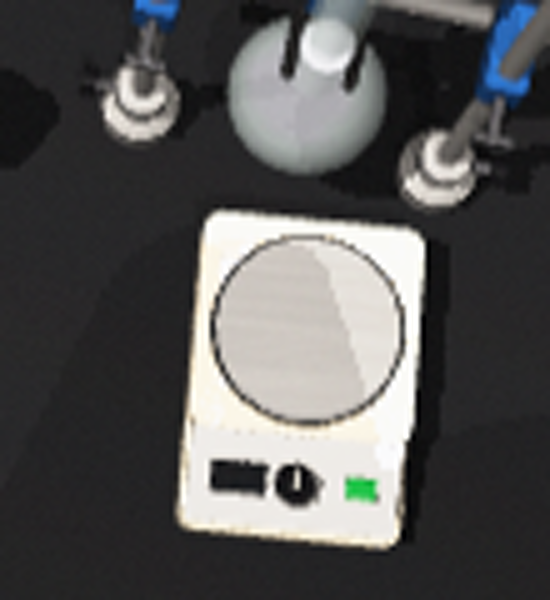

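The crop shows the plate centre near (308,330), the left edge running (207,215)→(180,525), and the socket discs at (141,105) and (438,170). I'll fit the stirrer silhouette in both views and refine the frame.

```bash
cat >> fit.py <<'E'
def proj(c,P):
    W=np.linalg.inv(c['world_from_camera']); q=P@W[:3,:3].T+W[:3,3]; f=192/np.tan(np.radians(float(c['vfov']))/2)
    return np.stack([c['cx']+f*q[:,0]/-q[:,2],c['cy']-f*q[:,1]/-q[:,2]],-1)
a=np.linspace(0,np.pi/2,7)
def rr(x0,x1,z,w=.06,r=.01):
    o=[]
    for (sx,sy,k) in((1,1,0),(-1,1,1),(-1,-1,2),(1,-1,3)):
        cx=x1-r if sx>0 else x0+r
        o+=[[cx+r*np.cos(t+k*np.pi/2),sy*(w-r)+r*np.sin(t+k*np.pi/2),z] for t in a]
    return np.array(o)
M=np.vstack([rr(-.085,.085,.002),rr(-.085,.085,.028),[[-.032,.06,.046],[-.032,-.06,.046]],[p for p in rr(-.085,.085,.046) if p[0]>0]])
def place(q,P):
    c,s=np.cos(q[2]),np.sin(q[2]); return np.stack([q[0]+c*P[:,0]-s*P[:,1],q[1]+s*P[:,0]+c*P[:,1],P[:,2]],-1)
def contour(c,g):
    # stirrer mask: above bench by depth, near the guess, below the flask
    P=cloud(c); fr=(P[...,:2]-g[:2]); ca,sa=np.cos(g[2]),np.sin(g[2])
    X=fr[...,0]*ca+fr[...,1]*sa; Y=-fr[...,0]*sa+fr[...,1]*ca
    m=((P[...,2]>.006)&(P[...,2]<.058)&(abs(X)<.1)&(abs(Y)<.075)&(c['pixels'].max(-1)>100)).astype(np.uint8)
    m=cv2.morphologyEx(m,cv2.MORPH_CLOSE,np.ones((7,7),np.uint8)); n,l,st,_=cv2.connectedComponentsWithStats(m)
    b=1+st[1:,4].argmax(); cs,_=cv2.findContours((l==b).astype(np.uint8),cv2.RETR_EXTERNAL,cv2.CHAIN_APPROX_NONE)
    return cv2.convexHull(max(cs,key=len))[:,0].astype(float),max(cs,key=len)[:,0].astype(float)
def fitst(cs,g):
    K=[(c,contour(c,g)[1]) for c in cs]
    def res(q):
        r=[]
        for c,k in K:
            h=cv2.convexHull(proj(c,place(q,M)).astype(np.float32))
            r+=[cv2.pointPolygonTest(h,tuple(map(float,p)),True)-.5 for p in k]
        return np.array(r)
    s=least_squares(res,g,x_scale=[.01,.01,.1],diff_step=1e-3,loss='soft_l1',f_scale=.7); return s.x,np.median(abs(res(s.x))),s
def ld(n):
    v=np.load(f'pics/{n}.npz'); return {k:v[k] for k in v.files}
E
cat > go.py <<'E'
from fit import *
F=np.array([.729,-.0962]); fy=np.radians(-12.4)
def rel(q):
    d=np.array(q[:2])-F; c,s=np.cos(fy),np.sin(fy)
    return np.round([1e3*(d[0]*c+d[1]*s),1e3*(-d[0]*s+d[1]*c),np.degrees(q[2]-fy)],2)
E
python3 - <<'E'
from go import *
t,s=ld('t0'),ld('s0')
g=[.586,-.097,-.09]
for n,cs in(('t',[t]),('s',[s]),('ts',[t,s])):
    q,m,_=fitst(cs,g); print(n,q.round(4),np.degrees(q[2]).round(2),'med px',m.round(2),rel(q))
print('plate at',atz(t,308/5+235,330/5+125,.052).round(4))
# frame: sample discs/hubs (z 0..20, r22 ; hub r14 to 48): distance of cloud points to surface
def res(q,cs,w):
    r=[]
    for c in cs:
        P=cloud(c).reshape(-1,3); ca,sa=np.cos(q[2]),np.sin(q[2])
        for sg in(1,-1):
            o=q[:2]+sg*.085*np.array([-sa,ca]); R0=F+sg*.085*np.array([-np.sin(fy),np.cos(fy)])
            d0=np.hypot(*(P[:,:2]-R0).T); d=np.hypot(*(P[:,:2]-o).T)
            # keep the side facing the gap/robot to avoid the thumbscrew; side-wall points
            A=(d0<.03)&(P[:,2]>.004)&(P[:,2]<.017); B=(d0<.02)&(P[:,2]>.025)&(P[:,2]<.045)
            r+=list(d[A]-.022)+list(d[B]-.014)
    return np.array(r)
for n,cs in(('t',[t]),('s',[s]),('ts',[t,s])):
    z=least_squares(res,[*F,fy],args=(cs,0),loss='soft_l1',f_scale=.0015,x_scale=[.01,.01,.1])
    print('frame',n,z.x[:2].round(4),np.degrees(z.x[2]).round(2),len(z.fun))
print('flask axis y-ish',atz(t,307.5/5+235,97/5+125,.104).round(4))
w=bot.read_camera('wrist'); st=bot.read_state()
T=R.from_rotvec(st['eef_rot']).as_matrix(); print('wristcam in tool',(T.T@(w['world_from_camera'][:3,3]-st['tcp_pos'])).round(3))
E
```

```text
t [ 0.591  -0.0981 -0.1026] -5.88 med px 0.26 [-134.34  -31.47    6.52]
s [ 0.593  -0.0977 -0.0939] -5.38 med px 0.41 [-132.48  -30.63    7.02]
ts [ 0.5922 -0.0979 -0.0983] -5.63 med px 0.38 [-133.2   -31.05    6.77]
plate at [ 0.6138 -0.1013  0.052 ]
frame t [ 0.7303 -0.096 ] -12.94 139
frame s [ 0.7319 -0.0969] -12.92 262
frame ts [ 0.7313 -0.0964] -12.87 401
flask axis y-ish [ 0.7285 -0.0974  0.104 ]
wristcam in tool [-0.    -0.118  0.077]
```

```bash
sed -i 's/^F=.*/F=np.array([.7303,-.0964]); fy=np.radians(-12.7)/' go.py; cat >> go.py <<'E'
def world(x,y): c,s=np.cos(fy),np.sin(fy); return F+np.array([x*c-y*s,x*s+y*c])/1e3
def tool():
    s=bot.read_state(); T=R.from_rotvec(s['eef_rot']).as_matrix(); yaw=np.arctan2(T[1,2],T[0,2])
    return s,T,s['tcp_pos'],yaw
def to(x,y,z,zyaw):
    "frame mm, z m, z_tool yaw deg relative to the frame x -> row"
    s,T,p,yaw=tool(); d=T.T@(np.array([*world(x,y),z])-p)
    tw=-((np.radians(zyaw)+fy-yaw+np.pi)%(2*np.pi)-np.pi); print('row',d.round(4),'tw',tw.round(4))
def now():
    s,T,p,yaw=tool(); print('t',round(s['time_s'],2),'tcp frame',rel([*p[:2],yaw]),'z',p[2].round(4),'F',s['contact_force'].round(1),'w',s['width'].round(2),'tilt',T[2].round(3))
E
python3 -c "
from go import *
now(); print(bot.nose_length); to(-140,-135,.256,97)"
```

```text
Traceback (most recent call last):
  File "go.py", line 15, in now
    s,T,p,yaw=tool(); print('t',round(s['time_s'],2),'tcp frame',rel([*p[:2],yaw]),'z',p[2].round(4),'F',s['contact_force'].round(1),'w',s['width'].round(2),'tilt',T[2].round(3))
                                                                                                                                         ^^^^^^^^^^^^^^^^
AttributeError: 'float' object has no attribute 'round'
```

```bash
sed -i "s/s\['width'\].round(2)/round(s['width'],2)/" go.py
python3 -c "
from go import *
now(); print(bot.nose_length); to(-140,-135,.256,97)"
```

```text
t 0.15 tcp frame [-423.83 -490.02   36.18] z 0.2559 F [-0.9 -0.   0.2] w 0.99 tilt [-0.001 -1.     0.   ]
0.025
row [-1.190e-01  1.000e-04  4.387e-01] tw -1.0615
```

step_arm(
  moves="1 -0.015 0 0.055 -0.125; 1 -0.03 0 0.11 -0.25; 1 -0.045 0 0.165 -0.37; 1 -0.06 0 0.22 -0.5; 1 -0.075 0 0.27 -0.62; 1 -0.09 0 0.33 -0.74; 1 -0.105 0 0.38 -0.86; 1 -0.119 0 0.4387 -0.98",
)

```text
time_s: 0.82
tcp_pos: [0.4702, -0.271, 0.2562]
eef_rot: [-1.566, 0.138, -0.137]
contact_force: [0.5, -1.4, -0.8]
width: 0.999
```

```bash
python3 -c "
from go import *
now(); to(-140,-135,.030,97)"
```

```text
t 0.82 tcp frame [-215.35 -227.48   92.67] z 0.2562 F [ 0.5 -1.4 -0.8] w 1.0 tilt [-0. -1.  0.]
row [0.0796 0.2262 0.0889] tw -0.0756
```

step_arm(
  moves="1 0.027 0 0.03 -0.075; 1 0.053 0.0 0.06 -0.075; 1 0.08 0.02 0.089 -0.075; 1 0.08 0.06 0.089 -0.075; 1 0.08 0.1 0.089 -0.075; 1 0.08 0.14 0.089 -0.075; 1 0.08 0.175 0.089 -0.075; 1 0.08 0.175 0.089 -0.075",
)

```text
time_s: 1.48
tcp_pos: [0.5593, -0.1972, 0.0745]
eef_rot: [-1.565, 0.091, -0.075]
contact_force: [-1.1, 1.0, -1.2]
width: 1.005
```

```bash
python3 -c "
from go import *
now(); 
a=save('side','s1'); t=save('top','t1')
cv2.imwrite('pics/s1b.png',cv2.resize(cv2.imread('pics/s1.png')[150:384,180:420],None,fx=2.5,fy=2.5,interpolation=cv2.INTER_CUBIC))
to(-140,-135,.030,97)"
```

```text
t 1.48 tcp frame [-144.65 -135.95   96.64] z 0.0745 F [-1.1  1.  -1.2] w 1.01 tilt [-0.011 -1.     0.004]
row [0.0009 0.051  0.002 ] tw -0.0065
```

View pics/s1b.png

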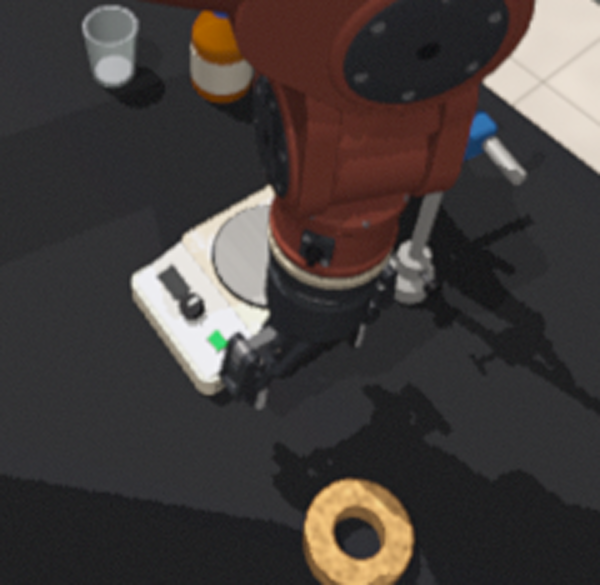

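Side view: the gripper hangs beside the stirrer's right side, clear of it. The ring is clear and the right socket is beyond it. Checking the arm-to-rod clearance, then lowering.

```bash
python3 -c "
from go import *
for n in('t1','s1'):
    c=ld(n); P=cloud(c).reshape(-1,3); C=c['pixels'].reshape(-1,3).astype(int)
    m=(P[:,2]>.09)&(P[:,2]<.45)&((C[:,0]>C[:,2]+35)|(C.max(1)<50))
    for y in(85,-85):
        d=np.hypot(*(P[m][:,:2]-world(0,y)).T); print(n,y,m.sum(),np.sort(d)[[0,5,20]].round(3))
"
```

```text
t1 85 528 [0.006 0.015 0.069]
t1 -85 528 [0.006 0.006 0.036]
s1 85 5768 [0.004 0.101 0.107]
s1 -85 5768 [0.005 0.09  0.094]
```

step_arm(
  moves="1 0.003 0.02 0 0; 1 0.003 0.04 0 0; 1 0.003 0.05 0 0; 1 0.003 0.05 0 0; 1 0.003 0.05 0 0; 1 0.003 0.05 0 0",
)

```text
time_s: 2.08
tcp_pos: [0.5678, -0.2005, 0.0332]
eef_rot: [-1.57, 0.081, -0.085]
contact_force: [0.1, 0.6, -0.4]
width: 1.0
```

```bash
python3 -c "
from go import *
now(); to(-140,-71,.030,90)"
```

```text
t 2.08 tcp frame [-135.63 -137.29   96.62] z 0.0332 F [ 0.1  0.6 -0.4] w 1.0 tilt [ 0.002 -1.    -0.001]
row [0.0033 0.0032 0.0664] tw 0.1156
```

step_arm(
  moves="1 0.001 0.003 0.013 0; 1 0.003 0.003 0.024 0; 1 0.004 0.003 0.032 0; 1 0.004 0.003 0.035 0.01; 1 0.004 0.003 0.038 0.02; 1 0.005 0.003 0.041 0.03; 1 0.005 0.003 0.044 0.04; 1 0.005 0.003 0.047 0.05",
)

```text
time_s: 2.75
tcp_pos: [0.5766, -0.1542, 0.0286]
eef_rot: [-1.569, 0.124, -0.123]
contact_force: [-1.9, -4.2, 2.3]
width: 0.999
```

```bash
python3 -c "
from go import *
now(); to(-136,-73,.030,90)"
```

```text
t 2.75 tcp frame [-137.24  -90.19   93.69] z 0.0286 F [-1.9 -4.2  2.3] w 1.0 tilt [-0.    -1.    -0.002]
row [ 0.0023 -0.0014  0.0171] tw 0.0644
```

step_arm(
  moves="1 0 -0.001 0.003 0.012; 1 0.001 -0.001 0.006 0.024; 1 0.001 -0.001 0.009 0.036; 1 0.001 -0.001 0.012 0.046; 1 0.002 -0.001 0.014 0.056; 1 0.002 -0.001 0.016 0.064; 1 0.002 -0.001 0.017 0.064; 1 0.002 -0.001 0.017 0.064",
)

```text
time_s: 3.42
tcp_pos: [0.5815, -0.1369, 0.0293]
eef_rot: [-1.564, 0.172, -0.173]
contact_force: [-0.7, -2.7, 0.4]
width: 1.001
```

```bash
cat > look.py <<'E'
from go import *
import sys
n=sys.argv[1]; g=[*world(float(sys.argv[2]),float(sys.argv[3])),fy+np.radians(float(sys.argv[4]))]
now(); t,s=save('top','t'+n),save('side','s'+n)
for k,cs in(('t',[t]),('s',[s]),('ts',[t,s])):
    q,m,_=fitst(cs,g); print(k,rel(q),m.round(2))
cv2.imwrite(f'pics/l{n}.png',np.hstack([cv2.resize(cv2.imread(f'pics/t{n}.png')[125:245,235:345],None,fx=3.6,fy=3.6,interpolation=cv2.INTER_CUBIC),cv2.resize(cv2.imread(f'pics/s{n}.png')[180:310,225:360],(400,432),interpolation=cv2.INTER_CUBIC)]))
E
python3 look.py 2 -136 -1 0
```

```text
t 3.42 tcp frame [-136.29  -72.22   90.09] z 0.0293 F [-0.7 -2.7  0.4] w 1.0 tilt [ 0. -1.  0.]
t [-126.93    2.47    0.66] 1.3
s [-123.45   -3.54   -0.88] 1.21
ts [-125.15   -0.73    0.63] 0.9
```

View pics/l2.png

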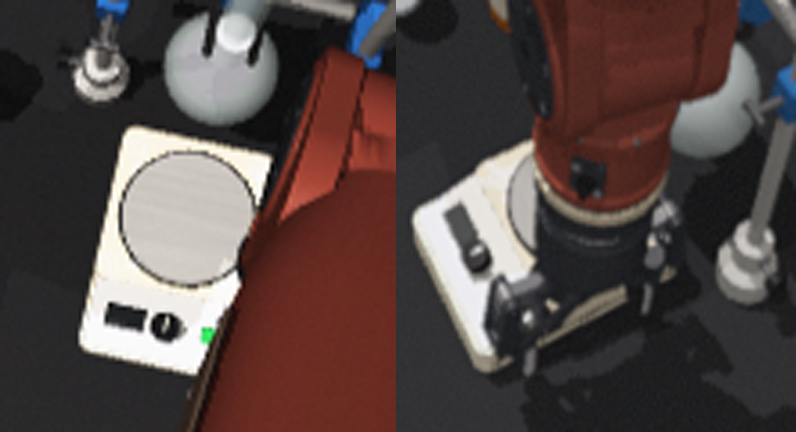

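The view shows the stirrer moved left and roughly square to the sockets, but the arm hides its right side, so the fit isn't trustworthy. I'll back off, rise, and go round behind it with the jaws turned 90°.

step_arm(
  moves="1 0 0 -0.02 0; 1 0 0 -0.035 0; 1 0 -0.03 -0.035 0; 1 -0.01 -0.07 -0.035 -0.12; 1 -0.04 -0.11 -0.035 -0.24; 1 -0.07 -0.12 -0.02 -0.36; 0.4 -0.1 -0.12 0 -0.48; 0.4 -0.13 -0.12 0.02 -0.6",
)

```text
time_s: 4.18
tcp_pos: [0.4584, -0.0893, 0.1506]
eef_rot: [-1.55, -0.304, 0.299]
contact_force: [-0.1, 0.6, -0.1]
width: 0.746
```

```bash
python3 -c "
from go import *
now(); to(-275,0,.15,180)"
```

```text
t 4.18 tcp frame [-266.82  -52.82  124.72] z 0.1506 F [-0.1  0.6 -0.1] w 0.75 tilt [ 0.003 -1.    -0.001]
row [0.0234 0.0006 0.0481] tw -0.9648
```

step_arm(
  moves="0.4 0.006 0 0.012 -0.12; 0.4 0.012 0 0.024 -0.24; 0.4 0.018 0 0.036 -0.36; 0.4 0.023 0 0.048 -0.48; 0.4 0.023 0 0.048 -0.6; 0.4 0.023 0 0.048 -0.72; 0.4 0.023 0 0.048 -0.84; 0.4 0.023 0 0.048 -0.964",
)

```text
time_s: 4.85
tcp_pos: [0.4626, -0.0362, 0.1495]
eef_rot: [-1.305, -1.046, 1.044]
contact_force: [0.2, -1.1, -0.3]
width: 0.699
```

```bash
python3 look.py 3 -136 -1 0; python3 -c "
from go import *
to(-275,0,.026,180)
t=ld('t3'); s=ld('s3'); P=cloud(t); print((t['pixels'][200:240,280:310].mean()))"
```

```text
t 4.85 tcp frame [-2.7441e+02 -1.7000e-01  1.8004e+02] z 0.1495 F [ 0.2 -1.1 -0.3] w 0.7 tilt [ 0.001 -1.    -0.001]
t [-127.66   -2.34    0.67] 0.42
s [-125.36   -1.48    0.15] 0.29
ts [-125.86   -1.82    0.3 ] 0.41
row [0.0002 0.1234 0.0006] tw -0.0031
78.93388888888889
```

View pics/l3.png

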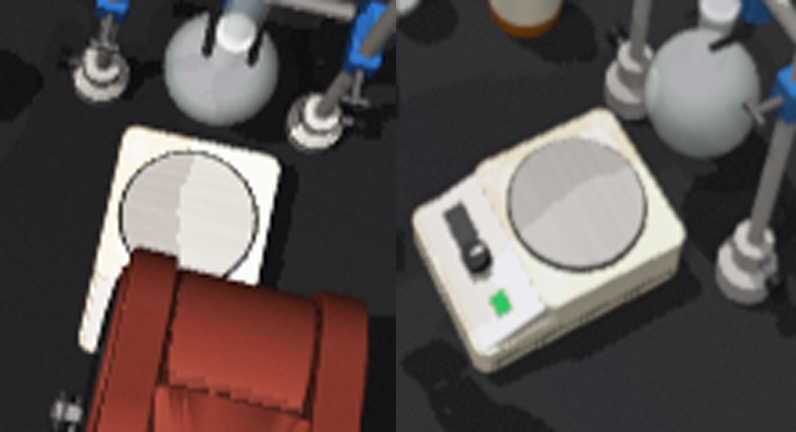

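Side view: stirrer clear of the arm, near square and facing the gap. The fit puts it at frame (-126, -1.7) mm, +0.3°, which agrees with the finger position I left at (-1.2). I'll lower behind it and start pushing, easing +1.5 mm in y.

step_arm(
  moves="0.4 0 0.03 0 0; 0.4 0 0.06 0 0; 0.4 0 0.09 0 0; 0.4 0 0.115 0 0; 0.4 0 0.12 -0.015 0; 0.4 0 0.12 -0.03 0; 0.4 0 0.12 -0.04 0; 0.4 0 0.12 -0.045 0",
)

```text
time_s: 5.62
tcp_pos: [0.5077, -0.0469, 0.0292]
eef_rot: [-1.31, -1.038, 1.036]
contact_force: [0.2, -0.5, -0.1]
width: 0.705
```

```bash
python3 -c "
from go import *
now(); to(-222,-1.5,.03,180); to(-180,-.3,.03,180)"
```

```text
t 5.62 tcp frame [-228.05   -0.64  179.43] z 0.0292 F [ 0.2 -0.5 -0.1] w 0.7 tilt [ 0.    -1.    -0.001]
row [-0.0008 -0.0008 -0.0061] tw -0.01
row [ 0.0008 -0.0007 -0.048 ] tw -0.01
```

step_arm(
  moves="0.4 0 -0.001 -0.006 -0.01; 0.4 0 -0.001 -0.009 -0.01; 0.4 0.0005 -0.001 -0.012 -0.01; 0.4 0.0005 -0.001 -0.015 -0.01; 0.4 0.001 -0.001 -0.018 -0.01; 0.4 0.001 -0.001 -0.021 -0.01; 0.4 0.0015 -0.001 -0.024 -0.01; 0.4 0.0015 -0.001 -0.027 -0.01",
)

```text
time_s: 6.28
tcp_pos: [0.5305, -0.0503, 0.0301]
eef_rot: [-1.301, -1.045, 1.049]
contact_force: [-6.9, 1.5, 3.5]
width: 0.702
```

```bash
python3 look.py 4 -105 0 0
```

```text
t 6.28 tcp frame [-205.07    1.    180.21] z 0.0301 F [-6.9  1.5  3.5] w 0.7 tilt [ 0.    -1.     0.004]
t [-110.96   -3.19    1.99] 1.3
s [-99.85   0.39   0.53] 1.78
ts [-105.93   -0.75    0.79] 1.19
```

View pics/l4.png

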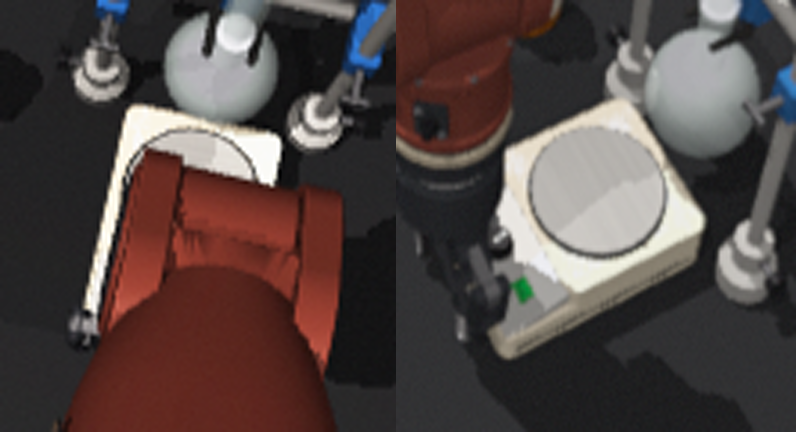

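The top view is mostly hidden by the arm. In the side view the front of the stirrer is heading squarely into the gap. I'll make the fit ignore contour points next to the arm or the sockets.

```bash
python3 - <<'E'
s=open('fit.py').read()
s=s.replace("    K=[(c,contour(c,g)[1]) for c in cs]\n","    K=[(c,clean(c,contour(c,g)[1])) for c in cs]\n")
s=s.replace("loss='soft_l1',f_scale=.7); return","loss='cauchy',f_scale=.4); return")
s=s.replace("def fitst","""SOCK=[]
def clean(c,k):
    P=cloud(c); bad=(P[...,2]>.06)|((P[...,2]>.004)&(c['pixels'].max(-1)<70))
    for o in SOCK: bad|=(np.hypot(P[...,0]-o[0],P[...,1]-o[1])<.024)&(P[...,2]>.004)
    bad=cv2.dilate(bad.astype(np.uint8),np.ones((7,7),np.uint8)); i=k.astype(int)
    return k[bad[i[:,1],i[:,0]]==0]
def fitst""")
open('fit.py','w').write(s)
g=open('go.py').read()+"SOCK[:]=[world(0,85),world(0,-85)]\n"; open('go.py','w').write(g)
E
python3 - <<'E'
from go import *
for n,g0 in(('3',(-126,-1,0)),('4',(-107,-1,0))):
    g=[*world(*g0[:2]),fy]; t,s=ld('t'+n),ld('s'+n)
    for k,cs in(('t',[t]),('s',[s]),('ts',[t,s])):
        q,m,z=fitst(cs,g); print(n,k,rel(q),m.round(2),len(z.fun))
E
```

```text
3 t [-1.2807e+02 -1.7400e+00 -2.0000e-02] 0.22 63
3 s [-1.2538e+02 -1.2900e+00 -1.1000e-01] 0.32 195
3 ts [-1.2557e+02 -1.4500e+00 -1.0000e-01] 0.32 258
4 t [-110.59    0.38    0.24] 0.21 27
4 s [-106.94    0.61   -0.22] 0.25 119
4 ts [-107.27    0.6    -0.19] 0.29 146
```

```bash
python3 -c "
from go import *
now(); to(-179,0.6,.03,180)"
```

```text
t 6.38 tcp frame [-204.03    0.97  180.22] z 0.0301 F [-3.8  0.9  1. ] w 0.7 tilt [ 0.    -1.     0.002]
row [-0.0005  0.     -0.025 ] tw 0.0038
```

step_arm(
  moves="0.4 0 0 -0.003 0.003; 0.4 0 0 -0.006 0.003; 0.4 0 0 -0.009 0.003; 0.4 -0.0003 0 -0.012 0.003; 0.4 -0.0003 0 -0.015 0.003; 0.4 -0.0005 0 -0.018 0.003; 0.4 -0.0005 0 -0.021 0.003; 0.4 -0.0005 0 -0.024 0.003",
)

```text
time_s: 7.05
tcp_pos: [0.5563, -0.0567, 0.0302]
eef_rot: [-1.305, -1.045, 1.046]
contact_force: [-4.3, 1.1, -3.9]
width: 0.701
```

```bash
python3 look.py 5 -84 0 0; python3 -c "
from go import *
to(-152,0.5,.03,180)"
```

```text
t 7.05 tcp frame [-178.46    0.51  180.1 ] z 0.0302 F [-4.3  1.1 -3.9] w 0.7 tilt [-0. -1.  0.]
t [-84.1    0.73  -2.65] 0.15
s [-80.37   0.09  -0.42] 0.28
ts [-80.57   0.11  -0.35] 0.28
row [-0.      0.0005 -0.0257] tw 0.0018
```

The front is in the gap with low force (about 4 N) and y within 0.5 mm. Continuing straight.

step_arm(
  moves="0.4 0 0 -0.003 0; 0.4 0 0 -0.006 0; 0.4 0 0 -0.009 0; 0.4 0 0 -0.012 0; 0.4 0 0 -0.015 0; 0.4 0 0 -0.018 0; 0.4 0 0 -0.021 0; 0.4 0 0 -0.024 0",
)

```text
time_s: 7.82
tcp_pos: [0.579, -0.0617, 0.0304]
eef_rot: [-1.304, -1.045, 1.046]
contact_force: [-5.7, 0.7, 3.4]
width: 0.695
```

```bash
python3 look.py 6 -56 0 0
```

```text
t 7.82 tcp frame [-155.24    0.63  180.11] z 0.0304 F [-5.7  0.7  3.4] w 0.7 tilt [-0.    -1.     0.001]
t [-66.34  11.07  -9.15] 0.15
s [-56.44   0.41  -0.47] 0.29
ts [-56.47   0.34  -0.58] 0.3
```

View pics/l6.png

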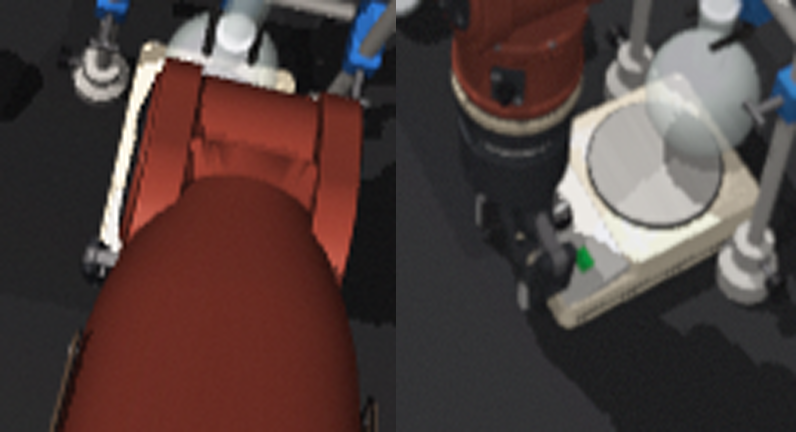

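Side view: the stirrer is halfway through, straight, with an even gap at the right socket. Checking arm-to-frame clearance, then pushing on 27 mm.

```bash
python3 -c "
from go import *
for n in('t6','s6'):
    c=ld(n); P=cloud(c).reshape(-1,3); C=c['pixels'].reshape(-1,3).astype(int)
    m=(P[:,2]>.09)&((C[:,0]>C[:,2]*1.5)&(C[:,0]>50))&(P[:,1]<.07)&(P[:,2]<.5)
    d=P[m][:,:2]-F; X=d@[np.cos(fy),np.sin(fy)]; print(n,np.percentile(X,[99,99.8,100]).round(3))
now(); to(-127.5,0.4,.03,180)"
```

```text
t6 [-0.107 -0.106 -0.034]
s6 [-0.108 -0.105 -0.102]
t 7.92 tcp frame [-154.35    0.6   180.11] z 0.0305 F [-3.8  0.4  0.4] w 0.7 tilt [ 0. -1. -0.]
row [-0.0003  0.0005 -0.0268] tw 0.0019
```

step_arm(
  moves="0.4 0 0 -0.004 0; 0.4 0 0 -0.008 0; 0.4 0 0 -0.012 0; 0.4 0 0 -0.016 0; 0.4 0 0 -0.02 0; 0.4 0 0 -0.023 0; 0.4 0 0 -0.025 0; 0.4 0 0 -0.026 0",
)

```text
time_s: 8.58
tcp_pos: [0.6046, -0.0674, 0.0304]
eef_rot: [-1.305, -1.045, 1.046]
contact_force: [-7.5, 2.4, 3.2]
width: 0.701
```

```bash
python3 look.py 7 -30 0 0
```

```text
t 8.58 tcp frame [-128.98    0.66  180.11] z 0.0304 F [-7.5  2.4  3.2] w 0.7 tilt [ 0.    -1.     0.001]
t [-32.59  -0.65   0.67] 0.1
s [-2.93e+01  2.00e-02 -2.70e-01] 0.24
ts [-29.74   0.09  -0.05] 0.22
```

step_arm(
  moves="0.4 0 0 -0.003 0; 0.4 0 0 -0.005 0; 0.4 0 0 -0.005 0; 0.4 0 0 -0.005 0",
)

```text
time_s: 9.02
tcp_pos: [0.6099, -0.0686, 0.0304]
eef_rot: [-1.305, -1.046, 1.046]
contact_force: [-3.0, 0.2, 0.2]
width: 0.701
```

step_arm(
  moves="0.4 0 0 0.005 0; 0.4 0 0 0.02 0; 0.4 0 0 0.045 0; 0.4 0 0 0.08 0; 0.4 0 -0.03 0.12 0; 0.4 0 -0.05 0.16 0; 0.4 0 -0.07 0.2 0; 0.4 0 -0.07 0.21 0",
)

```text
time_s: 9.68
tcp_pos: [0.4026, -0.0222, 0.102]
eef_rot: [-1.307, -1.047, 1.045]
contact_force: [0.6, 0.0, -1.3]
width: 0.7
```

```bash
python3 look.py 8 -26 0 0; python3 - <<'E'
import cv2,numpy as np
a=cv2.imread('pics/t8.png')[125:225,225:365]; b=cv2.imread('pics/s8.png')[165:285,240:375]
cv2.imwrite('pics/l8b.png',np.vstack([cv2.resize(a,(420,300),interpolation=cv2.INTER_CUBIC),cv2.resize(b,(420,300),interpolation=cv2.INTER_CUBIC)]))
E
```

```text
t 9.68 tcp frame [-336.04    0.35  180.12] z 0.102 F [ 0.6  0.  -1.3] w 0.7 tilt [ 0.    -1.    -0.002]
t [-26.97  -0.29  -0.34] 0.25
s [-2.557e+01 -1.000e-02 -3.000e-02] 0.29
ts [-25.94  -0.12  -0.08] 0.3
```

View pics/l8b.png

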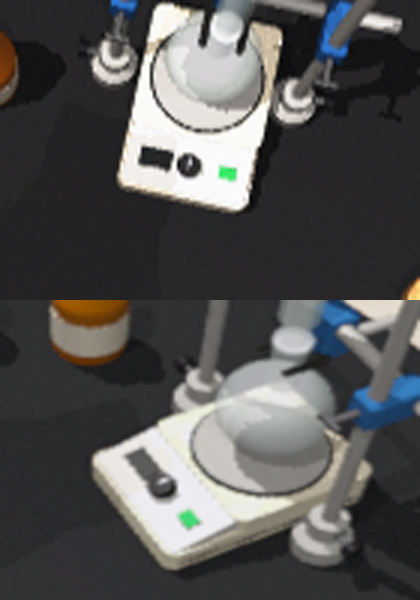

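Both views show the flask over the plate with both sockets clear of the housing. For the last 1–2 mm in x, I'll check the frame origin independently using the flask outline and the near edges of the socket discs in the first pictures.

```bash
python3 - <<'E'
from go import *
t,s=ld('t0'),ld('s0')
print('flask t',rel([*atz(t,296.5,143.6,.104)[:2],fy]),'s',rel([*atz(s,328.6,208,.104)[:2],fy]))
for n,u,v in(('L',263.2,153.6),('R',322.6,167)):
    p=atz(t,u,v,0)[:2]; d=p-t['world_from_camera'][:2,3]; p=p+np.array([1,0])*.022; print(n,rel([*p,fy]))
# disc-top pixels: centroid-free circle fit on brightness edge of disc, model silhouette hull of disc (z0..20)
th=np.linspace(0,2*np.pi,40,endpoint=False); cyl=np.vstack([np.c_[.022*np.cos(th),.022*np.sin(th),0*th+z] for z in(0.,.02)])
for n,c in(('t',t),('s',s)):
    g=cv2.GaussianBlur(cv2.cvtColor(c['pixels'],cv2.COLOR_RGB2GRAY),(3,3),0).astype(float)
    gx,gy=cv2.Sobel(g,6,1,0),cv2.Sobel(g,6,0,1)
    def score(q):
        r=0
        for sg in(1,-1):
            o=q[:2]+sg*.085*np.array([-np.sin(q[2]),np.cos(q[2])]); h=cv2.convexHull(proj(c,cyl+[*o,0]).astype(np.float32))[:,0]
            m=h.mean(0); h2=np.roll(h,-1,0); pts=np.concatenate([h+(h2-h)*a for a in(0,.25,.5,.75)]); e=np.concatenate([h2-h]*4)
            nrm=np.c_[e[:,1],-e[:,0]]; w=np.hypot(*nrm.T); nrm/=w[:,None]; nrm*=np.sign(((pts-m)*nrm).sum(1))[:,None]
            M1,M2=(cv2.remap(G,pts[:,:1].astype(np.float32),pts[:,1:].astype(np.float32),1)[:,0] for G in(gx,gy))
            lower=pts[:,1]>m[1]-1
            r+=(-(M1*nrm[:,0]+M2*nrm[:,1]).clip(-200,200)*w*lower).sum()/(w*lower).sum()
        return -r
    from scipy.optimize import differential_evolution as DE
    z=DE(score,[(F[0]-.008,F[0]+.008),(F[1]-.008,F[1]+.008),(fy-.06,fy+.06)],seed=1,maxiter=60)
    print('edge fit',n,rel(z.x),z.fun.round(1))
E
```

```text
flask t [ 0.53 -0.9   0.  ] s [ 3.62 -1.05  0.  ]
L [ 2.79 83.84  0.  ]
R [  1.83 -87.5    0.  ]
edge fit t [ 2.27  0.59 -1.26] -394.6
edge fit s [ 3.24  1.48 -0.4 ] -289.9
```

Several estimates agree that the frame origin is about 2–3 mm beyond my value along x, so a 3 mm push remains. Returning along the same path.

step_arm(
  moves="0.4 0 0.02 -0.03 0; 0.4 0 0.05 -0.065 0; 0.4 0 0.07 -0.1 0; 0.4 0 0.07 -0.135 0; 0.4 0 0.07 -0.165 0; 0.4 0 0.07 -0.185 0; 0.4 0 0.07 -0.198 0; 0.4 0 0.07 -0.205 0",
)

```text
time_s: 10.45
tcp_pos: [0.6079, -0.0684, 0.03]
eef_rot: [-1.308, -1.047, 1.044]
contact_force: [0.2, 0.8, -0.1]
width: 0.698
```

step_arm(
  moves="0.4 0 0 -0.003 0; 0.4 0 0 -0.006 0; 0.4 0 0 -0.008 0; 0.4 0 0 -0.008 0; 0.4 0 0 -0.008 0",
)

```text
time_s: 10.87
tcp_pos: [0.6108, -0.0688, 0.0299]
eef_rot: [-1.303, -1.044, 1.047]
contact_force: [-5.8, 1.5, 0.6]
width: 0.698
```

step_arm(
  moves="0.4 0 0 0.005 0; 0.4 0 0 0.02 0; 0.4 0 0 0.045 0; 0.4 0 0 0.08 0; 0.4 0 -0.03 0.12 0; 0.4 0 -0.06 0.16 0; 0.4 0 -0.09 0.2 0; 0.4 0 -0.1 0.22 0",
)

```text
time_s: 11.53
tcp_pos: [0.4013, -0.022, 0.1285]
eef_rot: [-1.307, -1.047, 1.045]
contact_force: [0.6, -0.1, 1.2]
width: 0.702
```

```bash
python3 look.py 9 -23 0 0; python3 - <<'E'
from go import *
a=cv2.imread('pics/t9.png')[125:225,225:365]; b=cv2.imread('pics/s9.png')[165:285,240:375]
cv2.imwrite('pics/l9b.png',np.vstack([cv2.resize(a,(420,300),interpolation=cv2.INTER_CUBIC),cv2.resize(b,(420,300),interpolation=cv2.INTER_CUBIC)]))
# scene change vs start at bottle/beaker/ring
A,B=ld('t0')['pixels'].astype(int),ld('t9')['pixels'].astype(int)
for n,(u,v) in dict(bottle=(219,146),beaker=(189,174),ring=(374,229)).items(): print(n,abs(A-B)[v-22:v+22,u-20:u+20].mean().round(1))
E
```

```text
t 11.53 tcp frame [-3.3733e+02  2.9000e-01  1.8011e+02] z 0.1285 F [ 0.6 -0.1  1.2] w 0.7 tilt [ 0.    -1.    -0.002]
t [-26.4   -0.59  -0.3 ] 0.29
s [-24.83  -0.08  -0.3 ] 0.33
ts [-25.01  -0.35  -0.28] 0.34
bottle 1.1
beaker 1.0
ring 14.3
```

View pics/l9b.png

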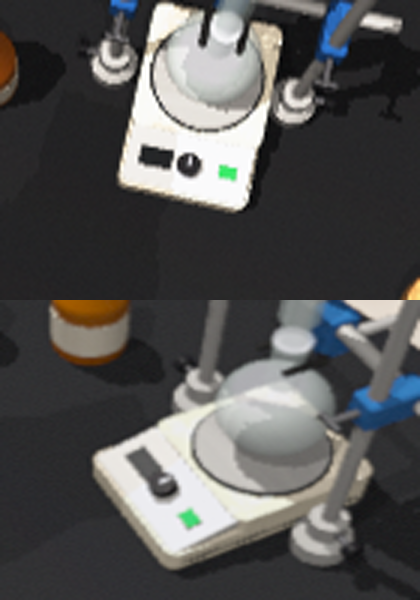

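That push only gained about 0.8 mm because the arm settled short. The estimates still call for about 2 mm, so I'll repeat with a slightly longer stroke and read the position in contact.

step_arm(
  moves="0.4 0 0.03 -0.03 0; 0.4 0 0.07 -0.065 0; 0.4 0 0.1 -0.1 0; 0.4 0 0.1 -0.135 0; 0.4 0 0.1 -0.17 0; 0.4 0 0.1 -0.195 0; 0.4 0 0.1 -0.21 0; 0.4 0 0.1 -0.215 0",
)

```text
time_s: 12.3
tcp_pos: [0.6142, -0.0697, 0.0268]
eef_rot: [-1.306, -1.046, 1.045]
contact_force: [-8.8, 1.3, 6.0]
width: 0.698
```

step_arm(
  moves="0.4 0 0 0 0; 0.4 0 0 -0.002 0; 0.4 0 0 -0.004 0; 0.4 0 0 -0.006 0; 0.4 0 0 -0.007 0; 0.4 0 0 -0.007 0; 0.4 0 0 -0.007 0; 0.4 0 0 -0.007 0",
)

```text
time_s: 12.97
tcp_pos: [0.6176, -0.0702, 0.0273]
eef_rot: [-1.303, -1.044, 1.047]
contact_force: [-5.8, 0.6, 1.8]
width: 0.702
```

```bash
python3 -c "
from go import *
now()"
```

```text
t 12.97 tcp frame [-115.72    0.78  180.11] z 0.0273 F [-5.8  0.6  1.8] w 0.7 tilt [ 0.    -1.     0.002]
```

This time it went further than intended: TCP +6.8 mm. Backing off to measure.

step_arm(
  moves="0.4 0 0 0.005 0; 0.4 0 0 0.02 0; 0.4 0 0 0.045 0; 0.4 0 0 0.08 0; 0.4 0 -0.03 0.12 0; 0.4 0 -0.06 0.16 0; 0.4 0 -0.09 0.2 0; 0.4 0 -0.1 0.22 0",
)

```text
time_s: 13.63
tcp_pos: [0.4079, -0.0235, 0.1257]
eef_rot: [-1.307, -1.047, 1.045]
contact_force: [0.6, -0.3, 1.0]
width: 0.7
```

```bash
python3 look.py 10 -19 0 0; python3 - <<'E'
from go import *
a=cv2.imread('pics/t10.png')[125:225,245:345]
cv2.imwrite('pics/l10b.png',cv2.resize(a,None,fx=6,fy=6,interpolation=cv2.INTER_CUBIC))
E
```

```text
t 13.63 tcp frame [-3.3053e+02  2.6000e-01  1.8010e+02] z 0.1257 F [ 0.6 -0.3  1. ] w 0.7 tilt [-0.    -1.    -0.002]
t [-18.94  -0.28  -0.05] 0.26
s [-17.67   0.21  -0.1 ] 0.26
ts [-17.93  -0.09  -0.13] 0.28
```

View pics/l10b.png

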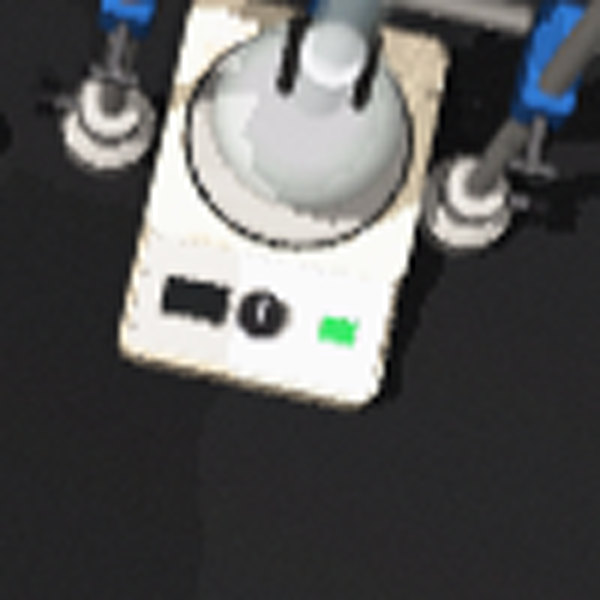

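The crop shows plate bottom at about (300,248), disc bottoms at (108,170) and (470,250), and even socket gaps. Fits give about -18, so it's roughly 5 mm too far in. It can't be pushed back from beyond the frame because of reach and the cross bar. I'll ease it back by dragging the housing's side walls with one fingertip, from the right and then the left, moving mostly toward -x.

step_arm(
  moves="1 -0.02 0 0 0.12; 1 -0.04 0 0 0.24; 1 -0.06 0 0 0.36; 1 -0.08 0 -0.01 0.48; 1 -0.1 0 -0.03 0.6; 1 -0.115 0 -0.05 0.72; 1 -0.115 0 -0.07 0.84; 1 -0.115 0 -0.09 0.96",
)

```text
time_s: 14.4
tcp_pos: [0.4729, -0.157, 0.1246]
eef_rot: [-1.551, -0.302, 0.299]
contact_force: [0.0, -0.0, -0.0]
width: 1.0
```

```bash
python3 -c "
from go import *
now(); to(-86,-105,.126,90)"
```

```text
t 14.4 tcp frame [-237.74 -115.73  124.65] z 0.1246 F [ 0. -0. -0.] w 1.0 tilt [ 0.001 -1.    -0.001]
row [ 0.1309 -0.0012 -0.0774] tw 0.6047
```

step_arm(
  moves="1 0.02 0 -0.012 0.12; 1 0.04 0 -0.024 0.24; 1 0.06 0 -0.036 0.36; 1 0.08 0 -0.048 0.48; 1 0.105 0 -0.062 0.6; 1 0.125 0 -0.073 0.605; 1 0.131 0 -0.0775 0.605; 1 0.131 0 -0.0775 0.605",
)

```text
time_s: 15.07
tcp_pos: [0.624, -0.1777, 0.124]
eef_rot: [-1.565, 0.166, -0.168]
contact_force: [-1.2, 0.9, 0.1]
width: 1.001
```

```bash
python3 -c "
from go import *
now(); to(-86,-85,.033,90)
s=save('side','s11'); t=save('top','t11')
for c in(t,s):
    P=cloud(c).reshape(-1,3); C=c['pixels'].reshape(-1,3).astype(int)
    m=(P[:,2]>.09)&((C[:,0]>C[:,2]*1.5)&(C[:,0]>50))&(P[:,1]<.07)&(P[:,2]<.5)
    d=P[m][:,:2]-F; X=d@[np.cos(fy),np.sin(fy)]; print(np.percentile(X,[99,99.8,100]).round(3))
a=cv2.imread('pics/s11.png')[120:330,220:420]; cv2.imwrite('pics/l11.png',cv2.resize(a,None,fx=2.8,fy=2.8,interpolation=cv2.INTER_CUBIC))
"
```

```text
t 15.07 tcp frame [ -85.88 -102.66   90.5 ] z 0.124 F [-1.2  0.9  0.1] w 1.0 tilt [ 0.001 -1.    -0.   ]
row [-0.0001  0.091   0.0177] tw 0.0088
[-0.043 -0.04  -0.039]
[-0.052 -0.05  -0.048]
```

step_arm(
  moves="1 0 0.03 0 0.008; 1 0 0.06 0 0.008; 1 0 0.08 0 0.008; 1 0 0.09 0 0.008; 1 0 0.09 0.01 0.008; 1 0 0.09 0.019 0.008; 1 0 0.09 0.023 0.008; 1 0 0.09 0.023 0.008",
)

```text
time_s: 15.83
tcp_pos: [0.6286, -0.1536, 0.0362]
eef_rot: [-1.564, 0.171, -0.175]
contact_force: [-0.3, -0.3, -0.1]
width: 0.995
```

```bash
python3 -c "
from go import *
now()"
```

```text
t 15.83 tcp frame [-86.64 -78.17  90.08] z 0.0362 F [-0.3 -0.3 -0.1] w 0.99 tilt [ 0.002 -1.    -0.   ]
```

step_arm(
  moves="1 0 0 0.003 0; 1 0 0 0.0055 0; 1 0 0 0.007 0; 1 -0.001 0 0.008 0; 1 -0.002 0 0.0085 0; 1 -0.003 0 0.009 0; 1 -0.0045 0 0.0095 0; 1 -0.006 0 0.01 0",
)

```text
time_s: 16.5
tcp_pos: [0.6241, -0.1445, 0.0347]
eef_rot: [-1.565, 0.174, -0.176]
contact_force: [1.6, -4.2, 0.9]
width: 1.002
```

```bash
cat > m.py <<'E'
from go import *
import sys
n=sys.argv[1]; x,y,a=map(float,sys.argv[2:5]); g=[*world(x,y),fy+np.radians(a)]
now(); t,s=save('top','t'+n),save('side','s'+n)
for k,cs in(('t',[t]),('s',[s]),('ts',[t,s])):
    q,m,z=fitst(cs,g); print(k,rel(q),m.round(2),len(z.fun))
E
python3 m.py 12 -20 0 0
```

```text
t 16.5 tcp frame [-93.06 -70.3   89.94] z 0.0347 F [ 1.6 -4.2  0.9] w 1.0 tilt [ 0.001 -1.    -0.001]
t [-19.29  -0.07   0.02] 0.28 35
s [  9.75  26.22 -27.18] 0.16 10
ts [-19.2   -0.27  -0.22] 0.27 45
```

Contact made, with a tangential/normal ratio of about 0.66, so the fingertip does drag it back. Continuing the stroke.

step_arm(
  moves="1 -0.001 0 0.0007 0; 1 -0.002 0 0.0014 0; 1 -0.003 0 0.002 0; 1 -0.004 0 0.0025 0; 1 -0.005 0 0.003 0; 1 -0.005 0 0.003 0",
)

```text
time_s: 17.1
tcp_pos: [0.6193, -0.1396, 0.0345]
eef_rot: [-1.564, 0.174, -0.174]
contact_force: [0.1, -3.9, 0.6]
width: 0.997
```

```bash
python3 m.py 13 -22 2 -1
```

```text
t 17.1 tcp frame [-98.77 -66.55  89.98] z 0.0345 F [ 0.1 -3.9  0.6] w 1.0 tilt [-0. -1. -0.]
t [-21.46   3.84  -0.83] 0.22 39
s [-20.4    3.44  -3.53] 0.2 12
ts [-21.41   2.43  -2.06] 0.23 51
```

It moved about 2 mm back, now left-shifted about 3 mm and yaw about -2°, as expected. Going round to the left side for the mirrored stroke.

step_arm(
  moves="1 0 0 -0.015 0; 1 -0.005 0 -0.03 0; 1 -0.015 -0.035 -0.03 0; 1 -0.025 -0.075 -0.03 0; 1 -0.03 -0.1 -0.01 0; 1 -0.03 -0.1 0.03 0; 1 -0.03 -0.1 0.07 0; 1 -0.03 -0.1 0.11 0",
)

```text
time_s: 17.87
tcp_pos: [0.614, -0.026, 0.135]
eef_rot: [-1.563, 0.176, -0.176]
contact_force: [1.1, -1.1, -0.7]
width: 0.999
```

step_arm(
  moves="1 0 0 0.03 0; 1 0.005 0 0.056 0; 1 0.02 0 0.06 0; 1 0.036 0.01 0.06 0; 1 0.038 0.04 0.06 0; 1 0.038 0.075 0.06 0; 1 0.038 0.1 0.06 0; 1 0.038 0.1 0.06 0",
)

```text
time_s: 18.53
tcp_pos: [0.66, 0.0233, 0.0285]
eef_rot: [-1.564, 0.183, -0.167]
contact_force: [-2.6, 0.0, -0.6]
width: 1.001
```

```bash
python3 m.py 14 -21 2 -2
```

```text
t 18.53 tcp frame [-94.89 101.33  89.94] z 0.0285 F [-2.6  0.  -0.6] w 1.0 tilt [-0.01  -1.    -0.001]
t [-20.64   2.76  -4.33] 0.14 6
s [-19.62   3.26  -2.03] 0.28 104
ts [-19.71   3.18  -2.17] 0.3 110
```

step_arm(
  moves="1 0.004 0 -0.01 0; 1 0.007 -0.002 -0.018 0; 1 0.007 -0.003 -0.021 0; 1 0.007 -0.003 -0.023 0; 1 0.007 -0.003 -0.023 0; 1 0.007 -0.003 -0.023 0",
)

```text
time_s: 19.13
tcp_pos: [0.6667, 0.0002, 0.038]
eef_rot: [-1.564, 0.174, -0.175]
contact_force: [-0.0, -0.4, 0.1]
width: 1.001
```

```bash
python3 -c "
from go import *
now()"
```

```text
t 19.13 tcp frame [-83.32  80.23  89.96] z 0.038 F [-0.  -0.4  0.1] w 1.0 tilt [ 0.001 -1.     0.   ]
```

step_arm(
  moves="1 0 0.003 -0.003 0; 1 0 0.003 -0.005 0; 1 -0.0015 0.003 -0.006 0; 1 -0.003 0.003 -0.007 0; 1 -0.0045 0.003 -0.008 0; 1 -0.006 0.003 -0.009 0; 1 -0.0075 0.003 -0.0095 0; 1 -0.0075 0.003 -0.0095 0",
)

```text
time_s: 19.8
tcp_pos: [0.657, -0.0071, 0.0347]
eef_rot: [-1.564, 0.174, -0.174]
contact_force: [1.6, 2.8, 0.9]
width: 1.002
```

```bash
python3 m.py 15 -22 0 0
```

```text
t 19.8 tcp frame [-91.16  70.98  89.99] z 0.0347 F [1.6 2.8 0.9] w 1.0 tilt [ 0. -1.  0.]
t [-25.35   0.18   0.4 ] 0.16 17
s [-21.88   0.44   0.08] 0.27 97
ts [-21.94   0.32   0.16] 0.28 114
```

Now s = -21.9, y = +0.4, yaw = 0.1°, which is within about 1 mm of the target. Backing off to check with clear views.

step_arm(
  moves="1 0 0 0.012 0; 1 0 0 0.03 0; 1 -0.01 -0.035 0.03 0; 1 -0.03 -0.075 0.03 0; 1 -0.07 -0.11 0.03 0; 1 -0.11 -0.13 0.03 0; 1 -0.15 -0.13 0.03 0; 1 -0.19 -0.13 0.03 0",
)

```text
time_s: 20.57
tcp_pos: [0.4893, 0.0617, 0.1656]
eef_rot: [-1.564, 0.172, -0.177]
contact_force: [-0.6, -0.3, -0.1]
width: 1.001
```

step_arm(
  moves="1 -0.035 0 0 0; 1 -0.06 0 0 0; 1 -0.06 0 0 0; 1 -0.06 0 0 0",
)

```text
time_s: 20.9
tcp_pos: [0.4305, 0.0749, 0.1643]
eef_rot: [-1.564, 0.174, -0.174]
contact_force: [1.3, 0.6, 0.0]
width: 0.998
```

```bash
python3 m.py 16 -22 0 0; python3 - <<'E'
from go import *
t,s=ld('t16'),ld('s16')
A,B=ld('s0')['pixels'].astype(int),s['pixels'].astype(int)
for n,(u,v) in dict(bottle=(269,170),beaker=(225,170),ring=(323,364)).items(): print(n,abs(A-B)[v-20:v+20,u-18:u+18].mean().round(1))
a=cv2.imread('pics/t16.png')[120:250,180:400]; b=cv2.imread('pics/s16.png')[140:384,200:400]
cv2.imwrite('pics/l16.png',np.hstack([cv2.resize(a,(430,254),interpolation=cv2.INTER_CUBIC),cv2.resize(b,(208,254))])if 0 else np.vstack([cv2.resize(a,(508,300),interpolation=cv2.INTER_CUBIC),cv2.resize(b[:118],(508,300),interpolation=cv2.INTER_CUBIC)]))
E
```

```text
t 20.9 tcp frame [-330.07  101.19   90.02] z 0.1643 F [1.3 0.6 0. ] w 1.0 tilt [ 0.    -1.    -0.001]
t [-23.87  -0.28  -0.15] 0.28 77
s [-22.18   0.44   0.04] 0.27 101
ts [-22.74   0.    -0.22] 0.32 178
bottle 3.4
beaker 1.2
ring 14.0
```

View pics/l16.png

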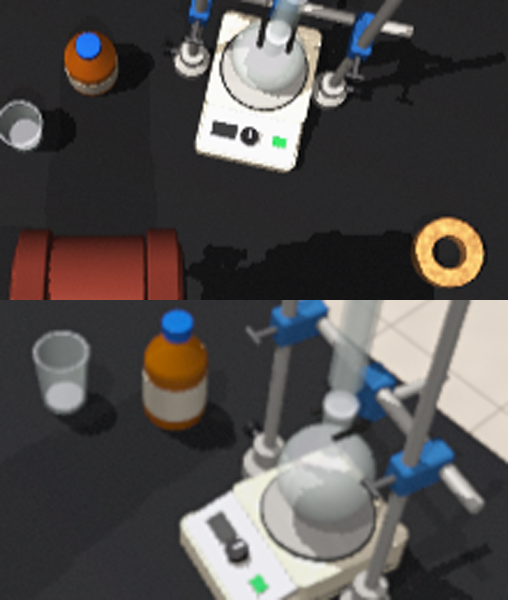

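The final picture shows the plate under the flask with both sockets clear. The cork ring is at top-image pixel (374,229), the same as at the start, so its picture difference is lighting. Bottle and beaker are unchanged. Handing in.

```bash
python3 -c "
from h import bot
print(bot.close_job())"
```

```text
the job is handed in; nothing more can be done
None
```

The stirrer is in place between the two sockets, with its plate under the flask to about 1–2 mm and its housing square to the frame to about 0.3°. The job is handed in, with the clock at about 21 s and the arm clear of everything.

- **How it went:** I squared and shifted it with a two-finger push on its right side, then pushed its near end wall straight through the gap. Contact forces read about 4–9 N.
- **One error, corrected:** a final small push went about 5 mm too far in. I brought it back with light fingertip strokes on the right and then the left side wall. These used friction along the wall, and moved the stirrer up to about 3 mm sideways, to the edge of its clearance. I saw no sign that it struck a socket.
- **Last checks:**
  - **Position along the gap:** the stirrer origin read -23.9 mm in the top view and -22.2 mm in the side view. The targets are about -23.7 and -22.9, after correcting for the frame origin seen in each camera.
  - **Sideways:** -0.3 mm in the top view and +0.4 mm in the side view.
  - **Yaw:** within 0.3° of the frame.
- **Where the checks disagreed:** estimates of the frame origin along the gap spread by about 3 mm, from 0 to +3.6, so the centring is only known to about ±1.5–2 mm. The frame's own yaw, which squareness is measured against, is known to about 1°.
- **Bystanders:** the bottle and beaker look unchanged. The picture difference at the cork ring was large, but its pixel position is the same as at the start, so I put that down to changed shadow.

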